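# Snap the arm onto a walking robot's servo and hold it down

### The arm

A 6-joint arm with a two-finger parallel gripper is mounted at the origin on the work surface. World frame = base frame: x ahead of the robot, y to its left, z up, the work surface at z = 0. Lengths are in m, angles in degrees, forces in N, time in s.
With the tool pointing down it reaches from about 0.375 to 0.9 m from the base axis. Payload 3.1 kg.
Tool frame: the origin (TCP) lies on the front face of the gripper's body, between the roots of the fingers; the fingertips stand 70 mm ahead of it and the grasp point (between the pads) lies 51 mm ahead of it (bot.tip_extent is the distance from the TCP to the fingertips, in m); z points along the fingers, x is the direction in which the jaws open and shut, and the axes are right-handed (so a half turn about z gives the same grasp; the last joint's range is limited). The gripper opens to 87 mm and grips with 3 to 60 N. Pads are 19 mm wide; open, the fingers measure 117 mm over their backs; the gripper's body (75 mm by 190 mm) begins 51 mm behind the grasp point.
Start: joints at [-82.878, 30.224, 82.088, -0, 67.689, -10.227], TCP at [0.186, -0.597, 0.292] pointing down, gripper open.
Joint ranges: [-176.69, 176.69], [-43.24, 126.21], [12.49, 139.97], [-82, 262], [0, 151.66], [-163.58, 163.58]. Speed limits (degrees/s): [159.86, 159.86, 180, 180, 180, 180].

### API

Orientations are given as a 3x3 rotation matrix whose columns are the frame's x, y, z axes.
In Python, from rig import bot, viewer, ticket gives the robot as it stands. The module is installed in compiled form; this text tells all that it offers.
- The arm moves only by the tool arm_command, never from a script. Its argument "targets" is a list of rows, each an object with "rot": the turn, a rotation vector about the tool's x, y, z in degrees, a list of three; "offset": the shift along the tool's x, y, z in cm, a list of three; "gripper": the closure, from 0 (fully open) to 1 (shut). A call has 1 to 8 rows; each row is the pose to reach, as a shift and turn from the pose commanded when the call began, along the tool's axes at that moment; what a row does not reach only later rows make up. A row lasts 1/10 s, in which the tool goes at most 50 mm and 8.59 degrees, less where a joint would pass 70% of its speed; a pose out of reach is approached as far as the arm can. A call with a gripper value outside its range is refused whole. The fingers move at their own pace and stop on an object; the grip force is fixed at half the most. Time passes only in rows, so rows that repeat a pose let the fingers close. It gives the time, the measured TCP pose, the force and the opening at its end, in the units of the state.
- bot.read_state(): the state, without advancing time (a new reading comes with each control period).
- viewer.capture(name): name is "side" or "top" or "wrist"; returns a dict with "frame" (384x512x3 uint8, red, green, blue), "fx", "fy", "cx", "cy" (pixels), "view" (4x4, takes a point from world to camera coordinates). Camera axes: x right, y down, z forward; pixel columns grow to the right and rows downward; lengths in m; the calibration is good to about 2 mm. The wrist camera is an equidistant fisheye: a pixel r from the principal point sees the ray r / f radians off the axis. A picture is of the moment at which its call begins. There is no depth.
- ticket.hand_in(): hands the job in, once; it reports no verdict.
The state is a dict: "time_s": time; "joint_positions": joint angles; "qvel": joint speeds; "tau": joint torques, N m; "position": TCP position; "tcp_rot": TCP orientation; "force": force on the tool from outside, world axes, zero at the start; "moment": the same for the moment, N m; "opening": opening from 0.0 (shut) to 1.0 (fully open).
Only numpy, scipy, OpenCV 4.12 (cv2) and the standard library are available. Lean on these libraries where they do the work, as an engineer would, in place of code of your own. Each camera call takes 0.05 s, during which the arm holds its last target. There are 200 camera calls.

### The job

Pick up the white servo arm (the tall hub with one short arm), turn it so that its arm points at the upright metal tab on the servo stand, and press it onto the servo's stud until it clicks and sits fully home on the shoulder. Keep pressing it down firmly after the click and finish while still holding it pressed: do not let go or ease off. Leave the other things on the desk where they are.

Things in the scene. Friction and masses are not known exactly. Their poses are not given: they have to be found in the camera images.
- horn: White servo arm, 40 g, standing on the desk, socket down. Hub: flat-sided block 36 (x) by 26 (y) by 40 mm tall; grip across the 26 mm. Origin: centre of the hub's underside, on the socket axis; z up; +x along its one arm, which leaves the hub at x = 18 and ends at x = 56 mm, 28 to 38 mm above the underside, 14 mm wide narrowing to 8.
- socket (a point): Mouth of the servo arm's socket, at the origin of horn. The socket opens downward: 16 mm square, 22 mm deep, with a bevelled lip and a snap groove above the lip.
- horn_tip (a point): End of the servo arm: at (56, 0, 33) mm in the frame of horn.
- stand: Assembly stand, fixed to the desk: wooden base 112 x 70 x 12 mm (x from -44 to 68 mm), a black servo (41 x 20 mm) upright in it with a steel stud on top, and an upright aluminium tab. Origin: at desk level on the stud's axis; z up; +x points from the stud to the tab. The tab stands at x = 55 to 64 mm, 12 mm wide, top 78 mm above the desk, a vertical edge towards the stud.
- seat (a point): Centre of the flat shoulder (23 mm diameter) at the foot of the stud, 56 mm above the desk; axes as stand. Home: the hub's underside flat on it.
- stud_tip (a point): Top of the stud, 18 mm above the shoulder. Stud: 14 mm in diameter, tapered to 9 mm over its last 4 mm; two sprung catches at its sides, along the stand's x, noses 11 mm above the shoulder. Pressing meets them with the hub 10 mm above the shoulder; the push rises to 7 to 15 N, drops at about 5 mm as they snap into the groove and briefly draw the hub down (10 N); then it meets the shoulder.
- mark (a point): The tab's vertical edge, at its top, 78 mm above the desk: at (55, 0, 78) mm in the frame of stand. With the servo arm in place, the end of its arm comes up to this tab.
- double_arm: Bystander: flat white double-ended servo arm, 90 x 24 x 12 mm. Origin: centre of its underside.
- spare_servo: Bystander: spare servo in a metal case lying on its side, 55 x 38 x 20 mm. Origin: centre of its underside.
- speaker: Bystander: loose loudspeaker, 78 mm in diameter, 30 mm tall. Origin: centre of its underside.
- leg_shell: Bystander: white leg shell, 130 x 46 x 18 mm. Origin: centre of its underside.
- screwdriver: Bystander: screwdriver 170 mm long, lying on the desk along its x axis.
- screw_tray: Bystander: grey tray 100 x 140 x 28 mm. Origin: centre of its underside.
- battery: Bystander: grey battery pack 105 x 34 x 26 mm. Origin: centre of its underside.

How it is judged:
By the outcome, as a careful person would: the job done as asked, in the order asked, and still so for the second after the job is handed in, while the arm keeps its last pose, push and grip.
It also fails if it takes over 38 s, if anything falls off the work surface, if the arm or the gripper's body presses on something with over 40 N, if the wrist force passes 120 N, or if a joint passes its speed limit or range.

## Working session

There is one attempt and no reset: what is moved stays moved. The work goes in short steps, Python scripts to look and compute and a tool call to move; the robot and the scene stay as the last step left them, time stands still between calls to the robot, and variables do not carry over. Pictures are saved under pics/ and viewed, about 8 in all and at most 12, crops included, and the job is handed in when it is done.

Besides the shell and the picture viewer there is one more tool, called after ">>>" by a JSON object that holds its "fn" and its "kwargs", one argument or row to a line. arm_command: Moves the arm, as the interface text tells. Its arguments: {"type":"object","properties":{"targets":{"type":"array"}},"required":["targets"]}

```bash
mkdir -p pics; cat > h.py <<'E'
import numpy as np,cv2
from rig import bot,viewer,ticket
def grab(n,f):
    c=viewer.capture(n); cv2.imwrite(f'pics/{f}.png',c['frame'][:,:,::-1])
    np.savez(f'pics/{f}.npz',**c); return c
def ray(c,u,v,fish=False):
    V=np.array(c['view']);x=(u-c['cx'])/c['fx'];y=(v-c['cy'])/c['fy']
    if fish:
        r=np.hypot(x,y); d=np.array([x/r*np.sin(r),y/r*np.sin(r),np.cos(r)]) if r>0 else np.array([0,0,1.])
    else: d=np.array([x,y,1.])
    R=V[:3,:3]; return -R.T@V[:3,3], R.T@d
def atz(c,u,v,z,fish=False):
    o,d=ray(c,u,v,fish); return o+d*(z-o[2])/d[2]
def proj(c,p,fish=False):
    V=np.array(c['view']);q=V[:3,:3]@np.array(p)+V[:3,3]
    if fish:
        s=np.hypot(q[0],q[1]);t=np.arctan2(s,q[2]);q=np.array([q[0]/s*t,q[1]/s*t,1])
    else:q=q/q[2]
    return np.array([c['cx']+c['fx']*q[0],c['cy']+c['fy']*q[1]])
E
python3 - <<'E'
from h import *
for n in('top','side','wrist'):
    c=grab(n,n+'0'); print(n,c['fx'],c['cx'],c['cy'],np.round(c['view'],3).tolist())
a=cv2.imread('pics/top0.png');cv2.imwrite('pics/top0b.png',cv2.resize(a,(800,600),interpolation=cv2.INTER_CUBIC))
s=bot.read_state();print(s)
E
```

```text
top 399.95772114054455 262.48561748386277 190.2199302651103 [[0.002, -1.0, 0.019, -0.006], [-0.994, -0.004, -0.112, 0.589], [0.112, -0.019, -0.994, 0.996], [0.0, 0.0, 0.0, 1.0]]
side 347.1300663945822 256.08539800721053 192.42557514724783 [[0.984, -0.176, -0.012, -0.593], [-0.124, -0.642, -0.757, 0.154], [0.125, 0.746, -0.654, 1.046], [0.0, 0.0, 0.0, 1.0]]
wrist 297.3186396354542 259.00348027751306 186.95854127573145 [[0.299, -0.954, -0.003, -0.624], [-0.918, -0.288, 0.272, -0.035], [-0.26, -0.079, -0.962, 0.392], [0.0, 0.0, 0.0, 1.0]]
{'time_s': 0.15, 'joint_positions': array([-8.28803410e+01,  3.02673389e+01,  8.21414270e+01, -1.05347949e-03,
        6.76920944e+01, -1.02272081e+01]), 'qvel': array([-0.0670462 , -0.15636573, -0.23452154,  0.02763108,  0.00844015,
       -0.07944387]), 'tau': array([ 3.04887553e-04, -4.40432668e+01, -1.76842028e+01,  6.33912929e-02,
        5.52831497e-02, -1.01493238e-04]), 'position': array([ 0.18631281, -0.59608752,  0.29147926]), 'tcp_rot': array([[ 2.98162227e-01, -9.54515181e-01, -2.35059782e-04],
       [-9.54513632e-01, -2.98162173e-01,  1.74466163e-03],
       [-1.73539194e-03, -2.95824430e-04, -9.99998450e-01]]), 'force': array([ 0.14115148,  0.21480233, -0.09173921]), 'moment': array([0.00977009, 0.01636796, 0.02377301]), 'opening': 1.0006849986080966}
```

View pics/top0b.png

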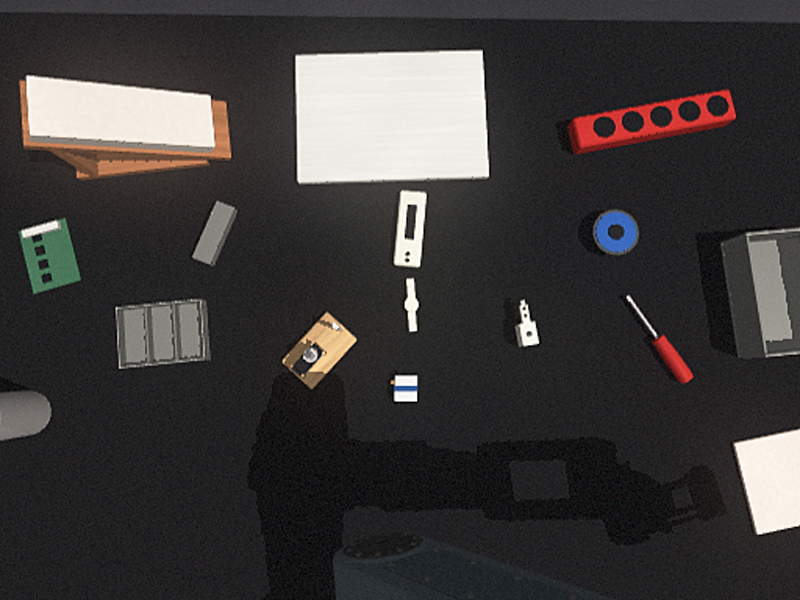

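View pics/side0.png

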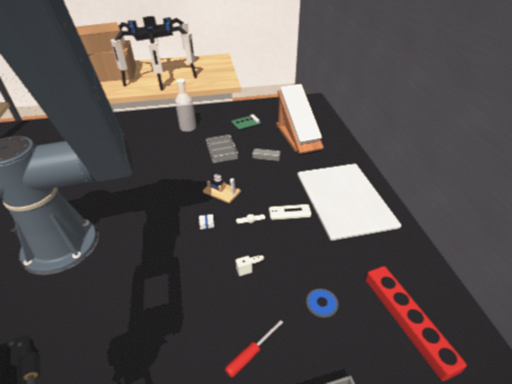

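The top view (800x600 scale) shows the horn at about (527,338) with its arm pointing up to (524,303), and the stand's stud near (311,354) with its tab near (330,325). The side view agrees. I'll enlarge both.

```bash
python3 - <<'E'
from h import *
a=cv2.imread('pics/top0.png')
def cr(x,y,w,h,k): return cv2.resize(a[y:y+h,x:x+w],None,fx=k,fy=k,interpolation=cv2.INTER_CUBIC)
cv2.imwrite('pics/c1.png',np.hstack([cr(175,195,60,60,6.5),cr(310,185,60,60,6.5)]))
c=dict(np.load('pics/top0.npz'))
k=.64
for n,u,v,z in(('hub',527,338,.04),('tip',524,303,.033),('stud',311,354,.074),('tab',330,325,.078)): print(n,atz(c,u*k,v*k,z))
E
```

```text
hub [ 0.5226343 -0.1944253  0.04     ]
tip [ 0.58065233 -0.19200974  0.033     ]
stud [0.49519331 0.15116757 0.074     ]
tab [0.5402944  0.12189647 0.078     ]
```

View pics/c1.png

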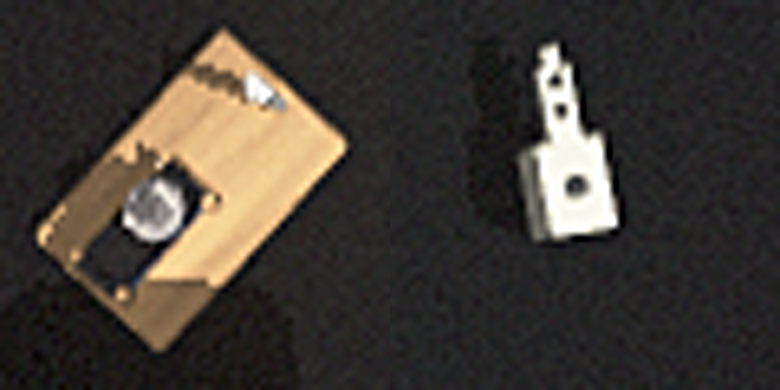

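The crops clearly show the hub's top and arm tip, and the base corners, stud and tab.

```bash
cat > rel.py <<'E'
from h import *
from scipy.spatial.transform import Rotation as Ro
def goal(yawx,p,R0,p0):
    # tool down, tool x at yaw
    t=np.radians(yawx);x=np.array([np.cos(t),np.sin(t),0]);z=np.array([0,0,-1.]);R=np.c_[x,np.cross(z,x),z]
    return np.round(R0.T@(np.array(p)-p0)*100,2), np.round(Ro.from_matrix(R0.T@R).as_rotvec(degrees=True),2)
E
python3 - <<'E'
from rel import *
c=dict(np.load('pics/top0.npz'))
L=lambda u,v,z:atz(c,175+u/6.5-.4,195+v/6.5-.4,z)[:2]
Rr=lambda u,v,z:atz(c,310+(u-390)/6.5-.4,185+v/6.5-.4,z)[:2]
def an(d): return np.degrees(np.arctan2(d[1],d[0]))
hub,tip=Rr(577,185,.04),Rr(552,45,.038);print('hub',hub,tip,an(tip-hub),np.linalg.norm(tip-hub))
C=[L(u,v,.012) for u,v in((223,28),(350,148),(158,352),(37,235))]
xa=(C[0]+C[1]-C[2]-C[3])/2;print('yaw',an(xa),an(C[1]-C[0])+90,np.linalg.norm(xa))
ctr=sum(C)/4;yaw=np.radians(an(xa));st=ctr-.012*np.array([np.cos(yaw),np.sin(yaw)]);print('stud from base',st)
print('stud seen',L(152,210,.074),'tab',L(265,92,.078),an(L(265,92,.078)-L(152,210,.074)))
s=bot.read_state();R0,p0=s['tcp_rot'],s['position']
print(goal(an(tip-hub)-90,[hub[0],hub[1],.2],R0,p0))
w=dict(np.load('pics/wrist0.npz'));V=w['view'];print('cam in tool',R0.T@(-V[:3,:3].T@V[:3,3]-p0))
E
```

```text
hub [ 0.53093402 -0.19736957] [ 0.58631155 -0.18895524] 8.639707230075993 0.056013140151457974
yaw -41.99433555867004 -42.99689601948333 0.11019637079907842
stud from base [0.49462078 0.15460509]
stud seen [0.49434397 0.15371509] tab [0.53848333 0.11171436] -43.577785001358535
(array([-27.77, -44.78,   9.21]), array([-0.01,  0.1 ,  8.71]))
cam in tool [ 0.00042801 -0.07360414 -0.09354715]
```

>>> {"fn": "arm_command", "kwargs": {
  "targets": [
    {"rot":[0,0,8.7],"offset":[-27.8,-44.8,9.2],"gripper":0},
    {"rot":[0,0,8.7],"offset":[-27.8,-44.8,9.2],"gripper":0},
    {"rot":[0,0,8.7],"offset":[-27.8,-44.8,9.2],"gripper":0},
    {"rot":[0,0,8.7],"offset":[-27.8,-44.8,9.2],"gripper":0},
    {"rot":[0,0,8.7],"offset":[-27.8,-44.8,9.2],"gripper":0},
    {"rot":[0,0,8.7],"offset":[-27.8,-44.8,9.2],"gripper":0},
    {"rot":[0,0,8.7],"offset":[-27.8,-44.8,9.2],"gripper":0},
    {"rot":[0,0,8.7],"offset":[-27.8,-44.8,9.2],"gripper":0}
  ]
}}

```text
time_s: 0.95
position: [0.445, -0.2967, 0.2231]
tcp_rot: [[0.15, -0.989, -0.0], [-0.989, -0.15, 0.0], [-0.0, 0.0, -1.0]]
force: [0.5, -1.1, 0.8]
opening: 0.999
```

```bash
python3 - <<'E'
from rel import *
s=bot.read_state();R0,p0=s['tcp_rot'],s['position'];print(s['time_s'],p0,s['qvel'].round(1),R0.round(3).tolist())
print(goal(8.64-90,[.531,-.1974,.2],R0,p0))
E
```

```text
0.95 [ 0.44502495 -0.29671901  0.22309356] [53.6 10.4 -2.1  0.1 -9.3 53.2] [[0.15, -0.989, -0.0], [-0.989, -0.15, 0.0], [-0.0, 0.0, -1.0]]
(array([-8.53, -9.99,  2.31]), array([ 0.  ,  0.  , -0.01]))
```

>>> {"fn": "arm_command", "kwargs": {
  "targets": [
    {"rot":[0,0,0],"offset":[-7,-8,2],"gripper":0},
    {"rot":[0,0,0],"offset":[-7,-8,2],"gripper":0},
    {"rot":[0,0,0],"offset":[-7,-8,2],"gripper":0},
    {"rot":[0,0,0],"offset":[-7,-8,2],"gripper":0},
    {"rot":[0,0,0],"offset":[-7,-8,2],"gripper":0}
  ]
}}

```text
time_s: 1.45
position: [0.5122, -0.2178, 0.2035]
tcp_rot: [[0.15, -0.989, -0.0], [-0.989, -0.15, -0.0], [0.0, 0.001, -1.0]]
force: [0.2, -1.2, -0.3]
opening: 0.998
```

```bash
python3 - <<'E'
from rel import *
c=grab('wrist','w1')
s=bot.read_state();R0,p0=s['tcp_rot'],s['position'];print(s['time_s'],p0)
print(goal(8.64-90,[.531,-.1974,.2],R0,p0))
np.savez('pics/w1s.npz',R=R0,p=p0)
u=proj(c,[.531,-.1974,.04],True);print(u)
a=cv2.imread('pics/w1.png');x,y=(u-[100,75]).astype(int);x=max(0,min(x,312));y=max(0,min(y,234));print(x,y)
cv2.imwrite('pics/w1c.png',cv2.resize(a[y:y+150,x:x+200],None,fx=4,fy=4,interpolation=cv2.INTER_CUBIC))
E
```

```text
1.5 [ 0.51197934 -0.21840347  0.20368026]
(array([-1.79, -2.19,  0.37]), array([ 0.01, -0.03, -0.07]))
[238.79909477 164.20247059]
138 89
```

View pics/w1c.png

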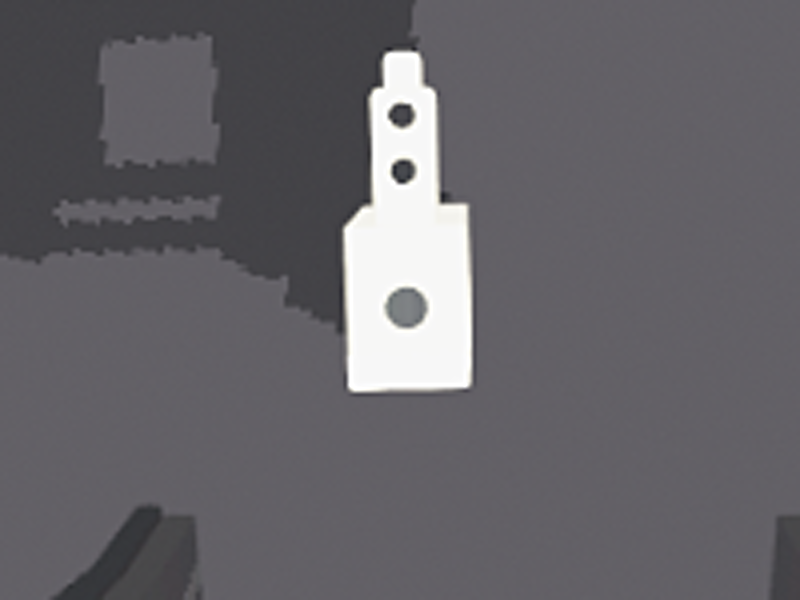

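The hub's screw hole is at crop (406,307) and the arm tip at (403,52). The hub spans columns 346–472, and the fingers are visible at the bottom.

```bash
python3 - <<'E'
from rel import *
c=dict(np.load('pics/w1.npz'));W=lambda u,v,z:atz(c,138+(u+.5)/4-.5,89+(v+.5)/4-.5,z,True)[:2]
h=W(406,307,.04);t=W(403,52,.038);d=t-h;print(h,t,np.degrees(np.arctan2(d[1],d[0])),np.linalg.norm(d))
e=W(402.5,171,.038)-0; f=W(402.5,115,.038);g=W(468,205,.04)-W(470,385,.04);print('side',np.degrees(np.arctan2(g[1],g[0])))
d=f-h;print('holes',np.degrees(np.arctan2(d[1],d[0])))
cs=[W(468,205,.04),W(470,385,.04),W(352,387,.04)];print('centre from corners',(cs[0]+cs[2])/2,np.linalg.norm(cs[1]-cs[0]),np.linalg.norm(cs[1]-cs[2]))
s=bot.read_state();R0,p0=s['tcp_rot'],s['position']
print(goal(8.4-90,[h[0],h[1],.081],R0,p0))
E
```

```text
[ 0.52999439 -0.19782938] [ 0.58530025 -0.18918449] 8.884053928908438 0.05597743106404873
side 9.131226894896228
holes 9.229092439812721
centre from corners [ 0.53220492 -0.19812185] 0.040500549740715736 0.026609408869230737
(array([-1.77, -2.09, 12.27]), array([ 0.01, -0.03,  0.17]))
```

>>> {"fn": "arm_command", "kwargs": {
  "targets": [
    {"rot":[0,0,-0.4],"offset":[-1.8,-2.1,4],"gripper":0},
    {"rot":[0,0,-0.4],"offset":[-1.8,-2.1,8],"gripper":0},
    {"rot":[0,0,-0.4],"offset":[-1.8,-2.1,8],"gripper":0},
    {"rot":[0,0,-0.4],"offset":[-1.8,-2.1,8],"gripper":0},
    {"rot":[0,0,-0.4],"offset":[-1.8,-2.1,8],"gripper":0}
  ]
}}

```text
time_s: 2.0
position: [0.5312, -0.198, 0.1255]
tcp_rot: [[0.155, -0.988, 0.003], [-0.988, -0.155, -0.002], [0.002, -0.003, -1.0]]
force: [-0.2, -0.9, 0.3]
opening: 1.0
```

```bash
python3 - <<'E'
from rel import *
s=bot.read_state();R0,p0=s['tcp_rot'],s['position'];print(s['time_s'],p0)
print(goal(9-90,[.5302,-.1979,.077],R0,p0))
E
```

```text
2.0 [ 0.53117057 -0.19795414  0.12545003]
(array([-0.03,  0.11,  4.84]), array([-0.15, -0.14, -0.06]))
```

>>> {"fn": "arm_command", "kwargs": {
  "targets": [
    {"rot":[0,0,0],"offset":[0,0.1,2.5],"gripper":0},
    {"rot":[0,0,0],"offset":[0,0.1,4.8],"gripper":0},
    {"rot":[0,0,0],"offset":[0,0.1,4.8],"gripper":0.3},
    {"rot":[0,0,0],"offset":[0,0.1,4.8],"gripper":0.6},
    {"rot":[0,0,0],"offset":[0,0.1,4.8],"gripper":0.8},
    {"rot":[0,0,0],"offset":[0,0.1,4.8],"gripper":1},
    {"rot":[0,0,0],"offset":[0,0.1,4.8],"gripper":1},
    {"rot":[0,0,0],"offset":[0,0.1,4.8],"gripper":1}
  ]
}}

```text
time_s: 2.8
position: [0.5299, -0.1964, 0.0761]
tcp_rot: [[0.157, -0.988, 0.001], [-0.988, -0.157, -0.001], [0.001, -0.001, -1.0]]
force: [-0.0, 0.6, -0.3]
opening: 0.539
```

>>> {"fn": "arm_command", "kwargs": {
  "targets": [
    {"rot":[0,0,0],"offset":[0,0,0],"gripper":1},
    {"rot":[0,0,0],"offset":[0,0,0],"gripper":1}
  ]
}}

```text
time_s: 3.0
position: [0.5297, -0.1963, 0.0755]
tcp_rot: [[0.157, -0.988, -0.0], [-0.988, -0.157, 0.0], [-0.0, 0.0, -1.0]]
force: [-0.3, 0.4, 0.1]
opening: 0.356
```

```bash
python3 - <<'E'
from rel import *
s=bot.read_state();R0,p0=s['tcp_rot'],s['position'];print(s['time_s'],p0,s['opening'],s['force'],s['joint_positions'])
print(goal(-42.5-90,[.4945,.154,.2],R0,p0))
E
```

```text
3.0 [ 0.52967468 -0.1963229   0.07551859] 0.35618882542508423 [-0.26397511  0.38021934  0.12594628] [-3.16697402e+01  4.44742885e+01  9.89268070e+01  1.14943511e-03
  3.66001137e+01  4.92781751e+01]
(array([-35.15,  -2.04, -12.45]), array([ 0.  ,  0.  , 51.55]))
```

>>> {"fn": "arm_command", "kwargs": {
  "targets": [
    {"rot":[0,0,0],"offset":[0,0,0],"gripper":1},
    {"rot":[0,0,0],"offset":[0,0,0],"gripper":1},
    {"rot":[0,0,0],"offset":[0,0,0],"gripper":1},
    {"rot":[0,0,0],"offset":[0,0,0],"gripper":1}
  ]
}}

```text
time_s: 3.4
position: [0.5296, -0.1963, 0.0754]
tcp_rot: [[0.157, -0.988, -0.0], [-0.988, -0.157, 0.0], [-0.0, 0.0, -1.0]]
force: [0.8, 0.0, 0.4]
opening: 0.295
```

>>> {"fn": "arm_command", "kwargs": {
  "targets": [
    {"rot":[0,0,0],"offset":[0,0,-3],"gripper":1},
    {"rot":[0,0,0],"offset":[0,0,-7],"gripper":1},
    {"rot":[0,0,6],"offset":[-4,0,-12.4],"gripper":1},
    {"rot":[0,0,12],"offset":[-8,0,-12.4],"gripper":1},
    {"rot":[0,0,18],"offset":[-12,0,-12.4],"gripper":1},
    {"rot":[0,0,24],"offset":[-16,0,-12.4],"gripper":1},
    {"rot":[0,0,30],"offset":[-20,0,-12.4],"gripper":1},
    {"rot":[0,0,36],"offset":[-23,0,-12.4],"gripper":1}
  ]
}}

```text
time_s: 4.2
position: [0.4923, 0.0329, 0.1995]
tcp_rot: [[-0.456, -0.89, -0.001], [-0.89, 0.456, 0.0], [0.0, 0.001, -1.0]]
force: [0.5, -0.2, 0.6]
opening: 0.294
```

```bash
python3 - <<'E'
from rel import *
s=bot.read_state();R0,p0=s['tcp_rot'],s['position'];print(s['time_s'],p0,s['opening'],s['force'],s['joint_positions'])
print(goal(-42.5-90,[.4945,.154,.2],R0,p0))
E
```

```text
4.2 [0.49231188 0.03294211 0.19954261] 0.2936590632121976 [ 0.54033835 -0.16931446  0.64931465] [-9.18031762e+00  2.85277025e+01  1.05850763e+02  2.19507702e-02
  4.56774049e+01  1.07949023e+02]
(array([-10.87,   5.33,  -0.04]), array([ 6.000e-02, -1.000e-02,  1.536e+01]))
```

>>> {"fn": "arm_command", "kwargs": {
  "targets": [
    {"rot":[0,0,7],"offset":[-4,4,0],"gripper":1},
    {"rot":[0,0,14],"offset":[-8,7,0],"gripper":1},
    {"rot":[0,0,14.5],"offset":[-11,10,0],"gripper":1},
    {"rot":[0,0,14.5],"offset":[-11.5,11,0],"gripper":1},
    {"rot":[0,0,14.5],"offset":[-11.5,11,0],"gripper":1},
    {"rot":[0,0,14.5],"offset":[-11.5,11,0],"gripper":1}
  ]
}}

```text
time_s: 4.8
position: [0.4479, 0.1826, 0.1995]
tcp_rot: [[-0.662, -0.75, 0.001], [-0.75, 0.662, -0.0], [-0.0, -0.001, -1.0]]
force: [-0.2, -0.8, -0.6]
opening: 0.295
```

```bash
python3 - <<'E'
from rel import *
c=grab('wrist','w2')
s=bot.read_state();R0,p0=s['tcp_rot'],s['position'];print(s['time_s'],p0,s['opening'],s['joint_positions'][5])
u=proj(c,[.4945,.154,.074],True);print(u)
a=cv2.imread('pics/w2.png');x,y=(u-[100,95]).astype(int);x=max(0,min(x,312));y=max(0,min(y,234));print(x,y)
cv2.imwrite('pics/w2c.png',cv2.resize(a[y:y+150,x:x+200],None,fx=4,fy=4,interpolation=cv2.INTER_CUBIC))
E
```

```text
4.85 [0.44832769 0.18209309 0.19952805] 0.29310634337786984 140.393762587898
[245.02495023 132.74363203]
145 37
```

View pics/w2c.png

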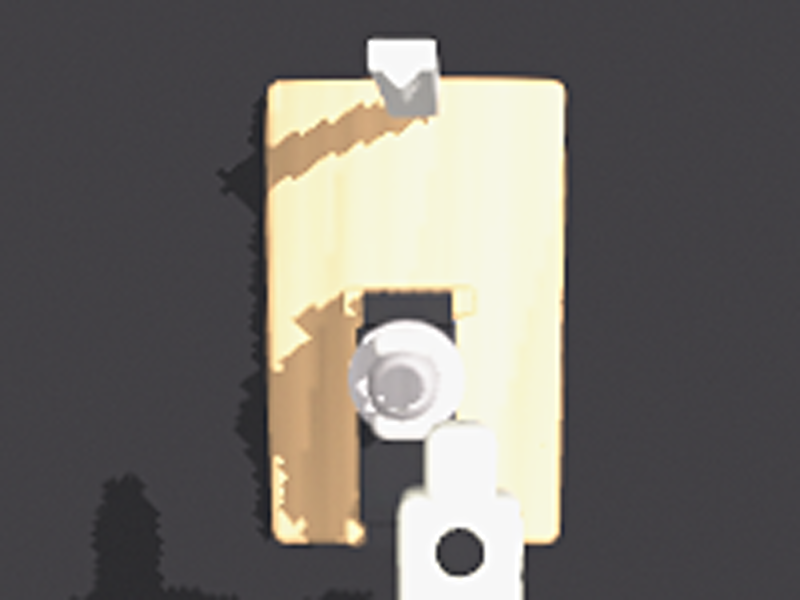

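The stud tip is at crop (402,385), the shoulder disc's centre at (406,380) and the tab's V-edge at (403,91). The base corners are clear. The held arm's tip is at (460,422), with its outer hole at (460,552).

```bash
python3 - <<'E'
from rel import *
c=dict(np.load('pics/w2.npz'));W=lambda u,v,z:atz(c,145+(u+.5)/4-.5,37+(v+.5)/4-.5,z,True)[:2]
an=lambda d:round(float(np.degrees(np.arctan2(d[1],d[0]))),2)
st=W(402,385,.074);sh=W(406,380,.056);tab=W(403,91,.078)
print('stud',st,'shoulder',sh,'tab',tab,an(tab-st),np.linalg.norm(tab-st),an(tab-sh),np.linalg.norm(tab-sh))
C=[W(u,v,.012) for u,v in((268,79),(566,78),(562,543),(272,543))]
xa=C[0]+C[1]-C[2]-C[3];ya=C[0]+C[3]-C[1]-C[2];ctr=sum(C)/4;t=np.radians(an(xa));print('base yaw',an(xa),an(ya)-90,np.linalg.norm(xa)/2,'stud from base',ctr-.012*np.array([np.cos(t),np.sin(t)]))
s=bot.read_state();R0,p0=s['tcp_rot'],s['position'];zu=p0[2]-.0754
print('tool horn yaw',an(R0[:2,0])+90,'tcp',p0)
h1=W(460,552,zu+.038);tip=W(460,422,zu+.035);print('horn yaw seen',an(tip-h1),'tip',tip, 'tip expected dist from tcp',np.linalg.norm(tip-p0[:2]),an(tip-p0[:2]),'in tool',R0.T@(np.r_[tip,0]-np.r_[p0[:2],0]))
E
```

```text
stud [0.49437798 0.15401006] shoulder [0.49388752 0.15448345] tab [0.53448143 0.11794097] -41.97 0.053937618701022365 -41.99 0.054618852225876514
base yaw -41.61 -41.61 0.11197859740599929 stud from base [0.49397188 0.15378871]
tool horn yaw -41.50999999999999 tcp [0.44832769 0.18209309 0.19952805]
horn yaw seen -41.4 tip [0.49023094 0.1436809 ] tip expected dist from tcp 0.056845214122282495 -42.51 in tool [ 9.92145703e-04 -5.68365378e-02  4.45297996e-05]
```

```bash
python3 - <<'E'
from rel import *
s=bot.read_state();R0,p0=s['tcp_rot'],s['position']
print(goal(-41.8-90,p0+[.0458,-.0275,.162-p0[2]],R0,p0))
E
```

```text
(array([-0.98, -5.25,  3.76]), array([-0.05,  0.01,  0.29]))
```

>>> {"fn": "arm_command", "kwargs": {
  "targets": [
    {"rot":[0,0,0.3],"offset":[-0.5,-2.5,0.5],"gripper":1},
    {"rot":[0,0,0.3],"offset":[-1,-5.2,1.5],"gripper":1},
    {"rot":[0,0,0.3],"offset":[-1,-5.2,3],"gripper":1},
    {"rot":[0,0,0.3],"offset":[-1,-5.2,3.7],"gripper":1},
    {"rot":[0,0,0.3],"offset":[-1,-5.2,3.7],"gripper":1},
    {"rot":[0,0,0.3],"offset":[-1,-5.2,3.7],"gripper":1}
  ]
}}

```text
time_s: 5.45
position: [0.4929, 0.1556, 0.1625]
tcp_rot: [[-0.667, -0.745, -0.001], [-0.745, 0.667, -0.0], [0.001, 0.001, -1.0]]
force: [-0.2, 0.1, 0.0]
opening: 0.294
```

```bash
python3 - <<'E'
from rel import *
c=grab('wrist','w3'); 
s=bot.read_state();R0,p0=s['tcp_rot'],s['position'];print(s['time_s'],p0,s['opening'],s['force'])
print(goal(-41.8-90,[.4942,.1545,.162],R0,p0))
u=proj(c,[.53,.12,.078],True);a=cv2.imread('pics/w3.png');x,y=(u-[100,75]).astype(int);x=max(0,min(x,312));y=max(0,min(y,234));print(x,y)
cv2.imwrite('pics/w3c.png',cv2.resize(a[y:y+150,x:x+200],None,fx=4,fy=4,interpolation=cv2.INTER_CUBIC))
E
```

```text
5.5 [0.49305541 0.15591036 0.16281342] 0.29631264536118906 [-0.63547582 -0.23717055 -0.22979728]
(array([ 0.03, -0.18,  0.08]), array([-0.  ,  0.  ,  0.02]))
160 67
```

View pics/w3c.png

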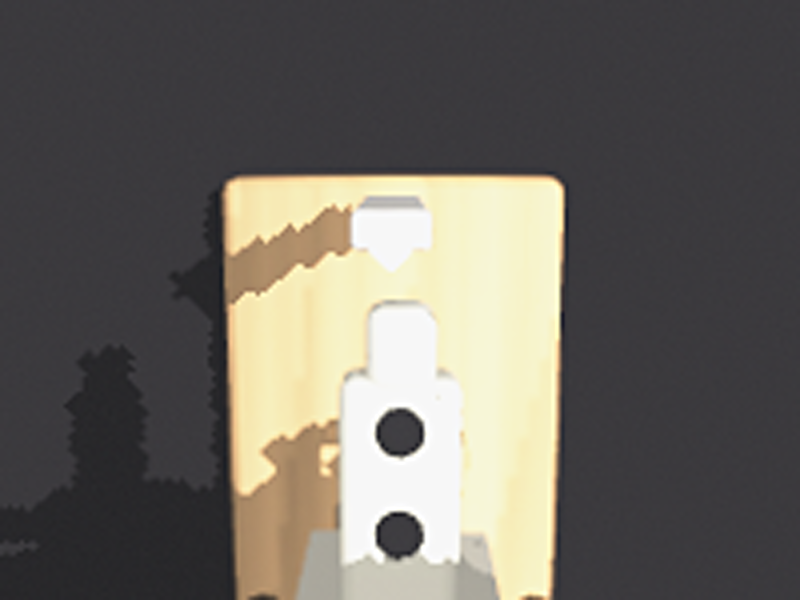

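The tab apex is at crop (391,270), the arm tip at (402,301) and the arm holes at (400,432) and (399,534).

```bash
python3 - <<'E'
from rel import *
c=dict(np.load('pics/w3.npz'));W=lambda u,v,z:np.r_[atz(c,160+(u+.5)/4-.5,67+(v+.5)/4-.5,z,True)[:2],0]
s=bot.read_state();R0,p0=s['tcp_rot'],s['position'];q=np.r_[p0[:2],0];zu=p0[2]-.0754
for n,p in(('tab',W(391,270,.078)),('tip',W(402,301,zu+.037)),('h1',W(400,432,zu+.038)),('h2',W(399,534,zu+.038)),('baseL',W(225,178,.012)),('baseR',W(565,177,.012))):print(n,p[:2],(R0.T@(p-q)*1000).round(1))
E
```

```text
tab [0.53519621 0.11783237] [  0.3 -56.8   0. ]
tip [0.53507804 0.11601452] [  1.8 -57.9   0. ]
h1 [0.52421237 0.12601332] [  1.5 -43.2   0. ]
h2 [0.51523725 0.13417602] [  1.4 -31.    0. ]
baseL [0.56759322 0.13480295] [-33.9 -69.6   0. ]
baseR [0.52142652 0.08284671] [ 35.6 -69.8   0. ]
```

>>> {"fn": "arm_command", "kwargs": {
  "targets": [
    {"rot":[0,0,-0.5],"offset":[-0.05,-0.1,0.3],"gripper":1},
    {"rot":[0,0,-0.5],"offset":[-0.05,-0.1,0.7],"gripper":1},
    {"rot":[0,0,-0.5],"offset":[-0.05,-0.1,1],"gripper":1},
    {"rot":[0,0,-0.5],"offset":[-0.05,-0.1,1.3],"gripper":1},
    {"rot":[0,0,-0.5],"offset":[-0.05,-0.1,1.5],"gripper":1},
    {"rot":[0,0,-0.5],"offset":[-0.05,-0.1,1.6],"gripper":1},
    {"rot":[0,0,-0.5],"offset":[-0.05,-0.1,1.6],"gripper":1},
    {"rot":[0,0,-0.5],"offset":[-0.05,-0.1,1.6],"gripper":1}
  ]
}}

```text
time_s: 6.3
position: [0.4943, 0.1559, 0.1465]
tcp_rot: [[-0.659, -0.752, 0.0], [-0.752, 0.659, 0.0], [-0.0, -0.0, -1.0]]
force: [-0.5, 0.5, -0.8]
opening: 0.294
```

No contact force, and the stud tip should already be about 3 mm into the mouth. I'll go down to the catches.

>>> {"fn": "arm_command", "kwargs": {
  "targets": [
    {"rot":[0,0,0],"offset":[0,0,0.15],"gripper":1},
    {"rot":[0,0,0],"offset":[0,0,0.3],"gripper":1},
    {"rot":[0,0,0],"offset":[0,0,0.4],"gripper":1},
    {"rot":[0,0,0],"offset":[0,0,0.5],"gripper":1},
    {"rot":[0,0,0],"offset":[0,0,0.5],"gripper":1},
    {"rot":[0,0,0],"offset":[0,0,0.5],"gripper":1}
  ]
}}

```text
time_s: 6.9
position: [0.4941, 0.156, 0.1414]
tcp_rot: [[-0.659, -0.752, -0.0], [-0.752, 0.659, -0.0], [0.0, 0.0, -1.0]]
force: [-0.8, 0.6, -1.3]
opening: 0.295
```

>>> {"fn": "arm_command", "kwargs": {
  "targets": [
    {"rot":[0,0,0],"offset":[0,0,0.1],"gripper":1},
    {"rot":[0,0,0],"offset":[0,0,0.2],"gripper":1},
    {"rot":[0,0,0],"offset":[0,0,0.3],"gripper":1},
    {"rot":[0,0,0],"offset":[0,0,0.3],"gripper":1}
  ]
}}

```text
time_s: 7.3
position: [0.4944, 0.1561, 0.1392]
tcp_rot: [[-0.659, -0.752, 0.001], [-0.752, 0.659, 0.0], [-0.001, -0.0, -1.0]]
force: [-0.7, 1.1, 6.7]
opening: 0.298
```

>>> {"fn": "arm_command", "kwargs": {
  "targets": [
    {"rot":[0,0,0],"offset":[0,0,0.1],"gripper":1},
    {"rot":[0,0,0],"offset":[0,0,0.2],"gripper":1},
    {"rot":[0,0,0],"offset":[0,0,0.2],"gripper":1}
  ]
}}

```text
time_s: 7.6
position: [0.4947, 0.1563, 0.1377]
tcp_rot: [[-0.66, -0.752, 0.002], [-0.752, 0.66, 0.001], [-0.002, -0.001, -1.0]]
force: [-1.5, 1.8, 8.9]
opening: 0.297
```

>>> {"fn": "arm_command", "kwargs": {
  "targets": [
    {"rot":[0,0,0],"offset":[0,0,0.1],"gripper":1},
    {"rot":[0,0,0],"offset":[0,0,0.2],"gripper":1},
    {"rot":[0,0,0],"offset":[0,0,0.2],"gripper":1}
  ]
}}

```text
time_s: 7.9
position: [0.4941, 0.156, 0.1338]
tcp_rot: [[-0.659, -0.752, -0.0], [-0.752, 0.659, 0.0], [0.0, 0.0, -1.0]]
force: [0.3, 1.1, -8.1]
opening: 0.3
```

>>> {"fn": "arm_command", "kwargs": {
  "targets": [
    {"rot":[0,0,0],"offset":[0,0,0.1],"gripper":1},
    {"rot":[0,0,0],"offset":[0,0,0.2],"gripper":1},
    {"rot":[0,0,0],"offset":[0,0,0.2],"gripper":1}
  ]
}}

```text
time_s: 8.2
position: [0.4942, 0.1558, 0.1323]
tcp_rot: [[-0.659, -0.752, -0.0], [-0.752, 0.659, -0.0], [0.0, 0.0, -1.0]]
force: [-0.2, 0.1, -1.5]
opening: 0.292
```

It clicked: the force went from +9 N to -8 N. Next I press onto the shoulder.

>>> {"fn": "arm_command", "kwargs": {
  "targets": [
    {"rot":[0,0,0],"offset":[0,0,0.1],"gripper":1},
    {"rot":[0,0,0],"offset":[0,0,0.2],"gripper":1},
    {"rot":[0,0,0],"offset":[0,0,0.2],"gripper":1}
  ]
}}

```text
time_s: 8.5
position: [0.4945, 0.1559, 0.1311]
tcp_rot: [[-0.659, -0.752, 0.001], [-0.752, 0.659, -0.0], [-0.001, -0.001, -1.0]]
force: [-0.9, 0.3, 3.6]
opening: 0.295
```

>>> {"fn": "arm_command", "kwargs": {
  "targets": [
    {"rot":[0,0,0],"offset":[0,0,0.1],"gripper":1},
    {"rot":[0,0,0],"offset":[0,0,0.1],"gripper":1},
    {"rot":[0,0,0],"offset":[0,0,0.1],"gripper":1}
  ]
}}

```text
time_s: 8.8
position: [0.4945, 0.1559, 0.131]
tcp_rot: [[-0.659, -0.752, 0.001], [-0.752, 0.659, -0.0], [-0.001, -0.001, -1.0]]
force: [-2.4, -1.3, 11.5]
opening: 0.291
```

>>> {"fn": "arm_command", "kwargs": {
  "targets": [
    {"rot":[0,0,0],"offset":[0,0,0.1],"gripper":1},
    {"rot":[0,0,0],"offset":[0,0,0.15],"gripper":1},
    {"rot":[0,0,0],"offset":[0,0,0.15],"gripper":1},
    {"rot":[0,0,0],"offset":[0,0,0.15],"gripper":1}
  ]
}}

```text
time_s: 9.2
position: [0.4945, 0.1559, 0.1309]
tcp_rot: [[-0.659, -0.752, 0.002], [-0.752, 0.659, -0.0], [-0.001, -0.002, -1.0]]
force: [-3.9, -1.0, 21.4]
opening: 0.3
```

```bash
python3 - <<'E'
from rel import *
c=grab('wrist','w4'); d=grab('side','s4')
s=bot.read_state();p0=s['position'];R0=s['tcp_rot'];print(s['time_s'],p0,s['opening'],s['force'],s['moment'],np.degrees(np.arctan2(R0[1,0],R0[0,0]))+90)
def crop(f,u,w,h):
    a=cv2.imread(f);x=int(max(0,min(u[0]-w/2,512-w)));y=int(max(0,min(u[1]-h/2,384-h)));print(x,y)
    return cv2.resize(a[y:y+h,x:x+w],(400,500),interpolation=cv2.INTER_CUBIC)
cv2.imwrite('pics/f.png',np.hstack([crop('pics/w4.png',proj(c,[.525,.13,.08],True),120,150),crop('pics/s4.png',proj(d,[.51,.14,.08]),80,100)]))
E
```

```text
9.3 [0.49445908 0.15588778 0.13088046] 0.29442340018679664 [-4.59757273 -0.260667   22.4412188 ] [-0.1476419   0.84870061 -0.01946017] -41.22530505155905
196 99
181 124
```

View pics/f.png

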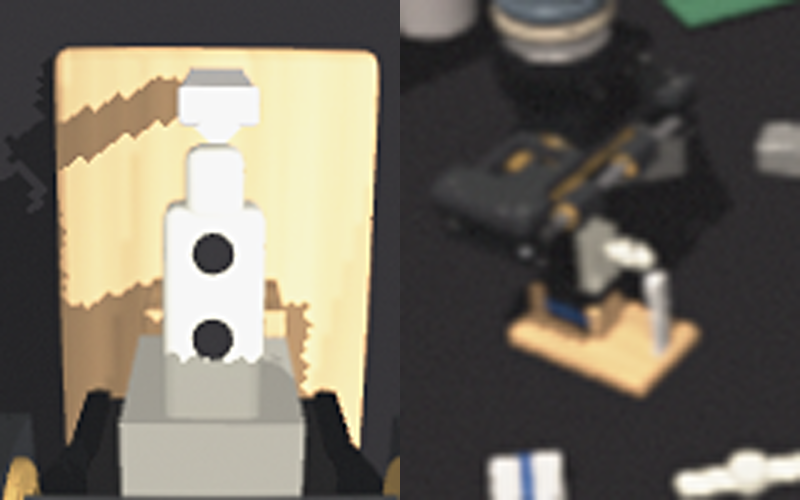

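The arm tip at (215,147) meets the tab's edge at about (218,140), in line with it. The side view shows the hub low on the servo. The push is steady at 22 N with no further sinking, so I'm handing in.

```bash
python3 -c "
from rig import ticket;print(ticket.hand_in())"
```

```text
the job is handed in; nothing more can be done
None
```

The servo arm is on the stud, clicked home with its arm pointing at the tab. I handed the job in at about 9.3 s with the gripper still closed and pressing.

- **Click:** the push rose to about 9 N, then flipped to about -8 N as the catches snapped in and drew the hub down.
- **Seating:** the hub met the shoulder with the TCP at z = 0.131 m, within about 0.5 mm of the height I worked out from the grasp. The last push reached about 22 N with almost no further movement (0.1 mm or less), so I saw no sign of slipping.
- **Direction:** in the last wrist picture the arm's tip meets the tab's edge. The tool yaw was -41.2°, while my estimates of the stand's yaw ran from -41.6° to -42.0°, a difference of 0.4° to 0.8°.
- **Disagreement:** before insertion the wrist camera put the held arm 1–1.5 mm to one side of where the gripper's geometry said it should be. I trusted the camera's relative view, and the arm went on with about 1 N of side force or less until the catches, and about 2 N while passing them.
- **Final load:** at the end there was a side force of about 4.6 N alongside the downward push.
- **Other objects:** no contact with any of them was noticed, though I didn't check all of them in a final picture.

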